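Pour the polished balls from the tumbling pan past a held card

ROBOT

A 6-joint arm with a two-finger parallel gripper is mounted at the origin on the work surface. World frame = base frame: x ahead of the robot, y to its left, z up, the work surface at z = 0. Lengths are in m, angles in rad, forces in N, time in s.
With the tool pointing down it reaches from about 0.3 to 0.875 m from the base axis. Payload 6.4 kg.
Tool frame: the origin (TCP) lies at the very end of the fingers, on their centre line; the grasp point (between the pads) lies ctrl.grip_point_offset behind it (ctrl.grip_point_offset is the distance from the TCP to the grasp point, in m); z points along the fingers, y is the line along which they close (so a half turn about z gives the same grasp; the last joint's range is limited). The gripper opens to 88 mm and grips with 3 to 60 N. Pads are 18 mm wide; open, the fingers measure 123 mm over their backs; the gripper's body (75 mm by 187 mm) begins 45 mm behind the grasp point.
Start: joints at [-1.507, 0.181, 1.607, -0, 1.354, -0.206], TCP at [0.153, -0.554, 0.239] pointing down, gripper open.
Joint ranges: [-2.99, 2.99], [-0.89, 2.07], [0.3, 2.58], [-1.14, 4.28], [0, 2.63], [-3.12, 3.12]. Speed limits (rad/s): [2.57, 2.57, 3.01, 3.14, 3.14, 3.14].

INTERFACE

Orientations are given as a 3x3 rotation matrix whose columns are the frame's x, y, z axes.
In Python, from rig import ctrl, eyes, workorder gives the robot as it stands.
- The arm moves only by the tool move_arm, never from a script. Its argument "deltas" is a list of rows, each an object with "linear": the shift along the tool's x, y, z in units of 30 mm (1.0 is 30 mm), a list of three; "rotation": the turn, a rotation vector about the tool's x, y, z in units of 6 degrees (1.0 is 6 degrees), a list of three; "grip": the closure, from -1 (fully open) to 1 (shut), so that 0 is half open. In form: [{"linear": [dx, dy, dz], "rotation": [wx, wy, wz], "grip": grip}, ...]. A call has 1 to 12 rows; each row is the pose to reach, as a shift and turn from the pose commanded when the call began, along the tool's axes at that moment; what a row does not reach only later rows make up. A row lasts 1/8 s, in which the tool goes at most 62.5 mm and 10.7 degrees, less where a joint would pass 70% of its speed; a pose out of reach is approached as far as the arm can. A call with a gripper value outside its range is refused whole. The fingers move at their own pace and stop on an object; the grip force is fixed at half the most. Time passes only in rows, so rows that repeat a pose let the fingers close. It gives the time, the measured TCP pose, the force, the opening and the grip force at its end, in the units of the state.
- ctrl.get_state(): the state, without advancing time (a new reading comes with each control period).
- eyes.camera(name): name is "scene" or "side" or "wrist"; returns a dict with "image" (400x640x3 uint8, red, green, blue), "intrinsics" (3x3 intrinsics, pixels), "position" and "rotation" of the camera in the world; the wrist camera has in their place "tool_from_camera" (4x4, takes a point from camera to tool coordinates, whose origin is the TCP and whose axes are the flange's). Camera axes: x right, y down, z forward; pixel columns grow to the right and rows downward; lengths in m; the calibration is good to about 2 mm. A picture is of the moment at which its call begins: read the wrist's pose just before it. There is no depth.
- workorder.job_done(): hands the job in; it is judged then, once.
The state is a dict: "time": time; "q": joint angles; "qd": joint speeds; "joint_efforts": joint torques, N m; "tcp_pos": TCP position; "eef_rot": TCP orientation; "ft_force": force on the tool from outside, world axes, zero at the start; "moment": the same for the moment, N m; "finger_gap": opening from 0.0 (shut) to 1.0 (fully open); "finger_force": force on a finger pad.
Only numpy, scipy, OpenCV 4.12 (cv2) and the standard library are available. Lean on these libraries where they do the work, as an engineer would, in place of code of your own. Each camera call takes 0.05 s, during which the arm holds its last target. There are 200 camera calls.

TASK

The four little turned balls in the polishing pan are done: take the white board card out of the sloping rack, hold it on edge across the pan's rim so that it shuts off all but a narrow gap at the lip above the tray, and press the pan forward with it until all four balls have rolled out through the gap into the tray while the big square waxing block is kept back in the pan. Let the pan swing back to rest with the block in it, then slide the card fully home into the slot it came from. Leave the tray and the other things on the bench where they are.

Things in the scene. Friction and masses are not known exactly. Their poses are not given: they have to be found in the camera images.
- card: plain card of white-faced board, 210 mm long (its y), 100 mm high (its z), 6 mm thick (its x), 0.09 kg; origin at the middle of its long lower edge, z towards the upper edge. At the start it stands in the rack's slot, leaning 30 degrees, its upper 60 mm free
- slot: slot of the sloping card rack; origin at the middle of the slot's floor, 45 mm above the bench; z runs up out of the slot, leaning 30 degrees from vertical towards the rack's front; y along the slot, x across it (away from the front and up). 10 mm wide (x -5 to +5), 217 mm long. Card home: its lower edge on the slot floor, its z along this z, either face forward, leaning on the front (-x) side
- rack: the sloping wooden card rack, 237 mm wide; origin under its foot, z up, -x its front, y along the slot. Measured along the slot's z from the slot floor: the block behind the slot is 40 mm high; in front are two wing boards 75 mm high and 10 mm thick which the card leans on, outside y = +-55 mm, and between them a board only 35 mm high, so that fingers can pinch the card's middle
- pan_pivot (a point): midpoint of the pan's level hinge line, 165 mm above the bench, fixed; z up, y along the hinge, -x to the pan's front, where the tray stands. The hinge is carried by two uprights whose inner faces are 127 mm to either side; they reach 191 mm above the bench
- pan_mouth (a point): centre of the pan's round mouth, in the plane of its rim; moves with the pan. z square to the mouth, y along the hinge, -x towards the lip. In these axes it lies 22 mm in front (-x) of the hinge line and 15 mm above it. Steel bowl: mouth 203 mm across inside, 211 mm outside, 49 mm deep, flat floor 102 mm across, straight wall sloping 45 degrees
- pan_lip (a point): front point of the pan's rim, above the tray, 102 mm from the mouth's centre along its -x. With the card's lower edge on the rim, parallel to the hinge, 25 to 45 mm in front of the mouth's centre (57 to 77 mm short of this lip), the balls pass under it and the block does not; nearer the lip balls jam, farther back the card hits the block
- pan (a joint): tipping angle of the pan, rad: 0 at rest (mouth leaning 0.2 back from level, on a stop), 0.2 mouth level, 1.35 front stop. Sprung and counterweighted: a card pressed on the rim tips it with 5 to 20 N; it swings back to 0 by itself when let up. Balls roll out from about 1.0 and run well at 1.25 to 1.3; if one hangs back, let the pan half up and press again
- ball0: turned wooden ball, 30 mm across, 12 g; origin at its centre. One of four alike; at the start in the pan
- ball1: turned wooden ball, 30 mm across, 12 g; origin at its centre. One of four alike; at the start in the pan
- ball2: turned wooden ball, 30 mm across, 12 g; origin at its centre. One of four alike; at the start in the pan
- ball3: turned wooden ball, 30 mm across, 12 g; origin at its centre. One of four alike; at the start in the pan
- block: wooden waxing block, a 57 mm cube with eased edges, 0.13 kg; origin at its centre. At the start in the rear of the pan
- tray: open wooden tray, 190 mm (x) by 250 mm (y) outside, 55 mm high, walls and floor 6 mm; origin under the centre of its floor, on the bench. It stands loose in front of the pan under its lip, centre 170 mm in front of the hinge line
- glue: bystander, to be left alone: white glue bottle with orange nozzle, 172 mm high, 60 mm across, upright; origin under its base; stands at the right side
- caliper: bystander, to be left alone: steel calliper 160 mm long lying flat behind the rack, 13 mm high; origin under its middle
- spanner: bystander, to be left alone: steel spanner 150 mm long lying in front of the rack; origin under its middle
- jar: bystander, to be left alone: amber jar with brass lid, 85 mm high, 64 mm across, upright at the back; origin under its base
- mouse: bystander, to be left alone: black computer mouse, 100 mm long, 32 mm high; origin under it
- gouge: bystander, to be left alone: turning gouge, 330 mm long, dark wooden handle, lying at the side, 30 mm high; origin under its middle

How it is judged:
On the way, in this order (a step that is already met when the one before it is completed fails the run):
1. the card is drawn out of the rack in the gripper (z of card in the frame of slot above 0.05 m and contact force between the fingers and card above 0.5 N), for 0.2 s.
2. the pan is tipped forward (joint above 0.7) with the held card standing on edge on its rim, parallel to the hinge, its lower edge 18 to 54 mm in front of the mouth's centre (x of card in the frame of pan_mouth between -0.054 and -0.018 m and z of card in the frame of pan_mouth between -0.01 and 0.014 m and angle between the y axis of card and the y axis of pan_mouth, either way round below 0.15 rad and angle between the z axis of card and the z axis of pan_mouth, either way round below 0.9 rad and contact force between the fingers and card above 0.5 N and value of joint pan above 0.7 rad), for 0.2 s.
3. all four balls lie in the tray and the block is still in the pan, while the pan is still tipped and the card still held across its mouth (all of step 2 and x of ball0 in the frame of tray between -0.09 and 0.09 m and y of ball0 in the frame of tray between -0.12 and 0.12 m and z of each of ball0, ball1, ball2, ball3 in the frame of tray below 0.05 m and x of ball1 in the frame of tray between -0.09 and 0.09 m and y of ball1 in the frame of tray between -0.12 and 0.12 m and x of ball2 in the frame of tray between -0.09 and 0.09 m and y of ball2 in the frame of tray between -0.12 and 0.12 m and x of ball3 in the frame of tray between -0.09 and 0.09 m and y of ball3 in the frame of tray between -0.12 and 0.12 m and distance between block and pan_mouth below 0.075 m), for 0.2 s.
At the end, for the whole second after the job is handed in: all balls at rest inside the tray, block in the pan, pan back at rest (joint under 0.06 rad), card released and home in its slot (lower edge within 6 mm of the floor, 8 mm of the middle lengthways, leaning with the slot within 7 degrees), tray moved under 30 mm (x of ball0 in the frame of tray between -0.09 and 0.09 m and y of ball0 in the frame of tray between -0.12 and 0.12 m and z of each of ball0, ball1, ball2, ball3 in the frame of tray below 0.05 m and x of ball1 in the frame of tray between -0.09 and 0.09 m and y of ball1 in the frame of tray between -0.12 and 0.12 m and x of ball2 in the frame of tray between -0.09 and 0.09 m and y of ball2 in the frame of tray between -0.12 and 0.12 m and x of ball3 in the frame of tray between -0.09 and 0.09 m and y of ball3 in the frame of tray between -0.12 and 0.12 m and distance between block and pan_mouth below 0.075 m and value of joint pan below 0.06 rad and linear speed of each of card, block below 0.02 m/s and linear speed of each of ball0, ball1, ball2, ball3 below 0.03 m/s and x of card in the frame of slot between -0.006 and 0.006 m and y of card in the frame of slot between -0.008 and 0.008 m and z of card in the frame of slot between -0.004 and 0.006 m and angle between the z axis of card and the z axis of slot, either way round below 0.12 rad and distance of tray from where it was at the start of the episode below 0.03 m); the robot touches nothing.
It fails at once if the waxing block leaves the pan (distance between block and pan_mouth above 0.13 m).
It fails at once if a bystander (glue bottle, calliper, spanner, jar, mouse or gouge) is moved more than 30 mm (distance of any of glue, caliper, spanner, jar, mouse, gouge from where it was at the start of the episode above 0.03 m).
It also fails if it takes over 72 s, if anything falls off the work surface, if the arm or the gripper's body presses on something with over 40 N, if the wrist force passes 120 N, or if a joint passes its speed limit or range.

## Working session

There is one attempt and no reset: what is moved stays moved. The work goes in short steps, Python scripts to look and compute and a tool call to move; the robot and the scene stay as the last step left them, time stands still between calls to the robot, and variables do not carry over. Pictures are saved under pics/ and viewed, at most 10 in all, crops included, and the job is handed in when it is done.

Besides the shell and the picture viewer there is one more tool, called in YAML: its name, and indented under it one key for each argument. move_arm: Moves the arm, as the interface text tells. Its arguments: {"type":"object","properties":{"deltas":{"type":"array"}},"required":["deltas"]}

```bash
ls; mkdir -p pics; python3 - <<'E'
from rig import ctrl, eyes
import cv2, numpy as np
np.set_printoptions(precision=4,suppress=True)
s=ctrl.get_state(); print({k:np.round(v,3).tolist() for k,v in s.items()}, ctrl.grip_point_offset)
for n in ("scene","side"):
    c=eyes.camera(n); cv2.imwrite(f"pics/{n}0.png",c["image"][:,:,::-1])
    np.savez(f"pics/{n}0.npz",**{k:c[k] for k in("image","intrinsics","position","rotation")})
    print(n,c["intrinsics"].tolist(),c["position"],c["rotation"].tolist())
c=eyes.camera("wrist");print(c["tool_from_camera"])
E
```

```text
pics
{'time': 0.0, 'q': [-1.507, 0.182, 1.608, -0.0, 1.354, -0.206], 'qd': [0.0, 0.001, -0.001, 0.001, 0.0, -0.001], 'joint_efforts': [-0.0, -43.388, -34.185, 0.07, 0.039, -0.0], 'tcp_pos': [0.153, -0.554, 0.238], 'eef_rot': [[0.964, 0.267, -0.0], [0.267, -0.964, 0.002], [0.0, -0.002, -1.0]], 'ft_force': [-0.461, -0.035, 0.329], 'moment': [0.022, -0.026, -0.025], 'finger_force': 0.0, 'finger_gap': 1.0} 0.0187
scene [[465.2608420146776, 0.0, 326.4983187273237], [0.0, 465.2608420146776, 199.59704817374984], [0.0, 0.0, 1.0]] [1.1048 0.8297 1.3501] [[-0.8336266880680462, 0.43309215368151416, -0.34277942085283963], [0.5521067788098991, 0.6358270564620062, -0.5393533712354248], [-0.015641282967123117, -0.6388702064507067, -0.7691555171594193]]
side [[403.681120235827, 0.0, 318.60811774888873], [0.0, 403.681120235827, 199.90948831785275], [0.0, 0.0, 1.0]] [ 0.099  -1.0125  1.0542] [[0.9053602664743411, -0.2741229490603199, 0.32431373188316187], [-0.4246182122248403, -0.5759394733544838, 0.6985650269510636], [-0.004707625355811886, -0.7701625359822647, -0.6378303116291012]]
[[ 0.0008 -0.9642 -0.2652  0.0689]
 [ 1.      0.0009 -0.0001 -0.0004]
 [ 0.0003 -0.2652  0.9642 -0.1471]
 [ 0.      0.      0.      1.    ]]
```

View pics/scene0.png

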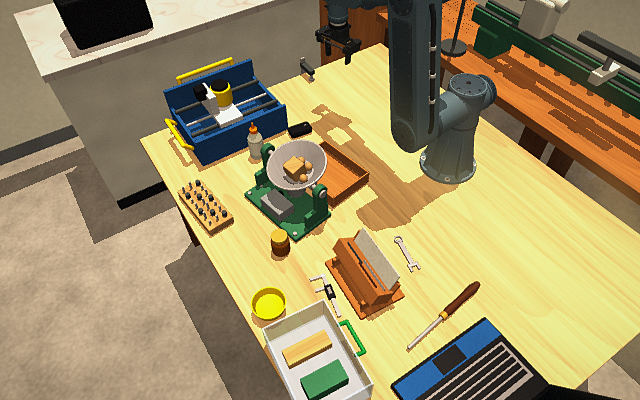

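View pics/side0.png

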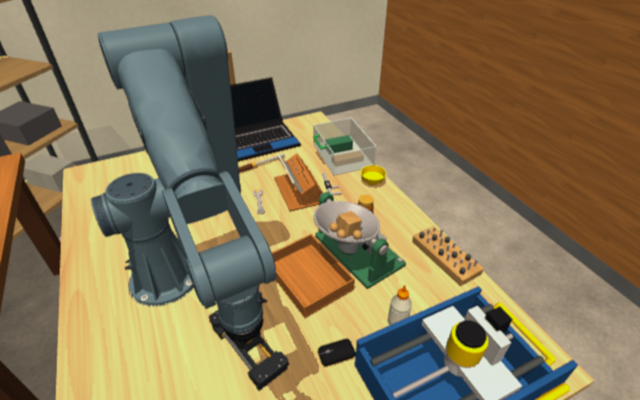

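The scene view shows the pan at about (297,165), the tray at (340,172), the rack and card at (365,270), the spanner at (407,253), the calliper at (328,293) and the gouge at (445,315). The side view shows the pan at (347,225), the tray at (312,275) and the rack at (300,180). I'll enlarge the rack and pan.

```bash
cat > h.py <<'E'
import cv2, numpy as np
from rig import ctrl, eyes
from scipy.spatial.transform import Rotation as R
np.set_printoptions(precision=4,suppress=True)
def load(n): return dict(np.load(f"pics/{n}.npz"))
def ray(c,p):
    d=c["rotation"]@np.linalg.solve(c["intrinsics"],[p[0],p[1],1.]); return c["position"],d/np.linalg.norm(d)
def onz(c,p,z):
    o,d=ray(c,p); return o+d*(z-o[2])/d[2]
def proj(c,P):
    q=c["intrinsics"]@(c["rotation"].T@(np.asarray(P,float)-c["position"])); return q[:2]/q[2]
def tri(*cp):
    A=np.zeros((3,3));b=np.zeros(3)
    for c,p in cp:
        o,d=ray(c,p);M=np.eye(3)-np.outer(d,d);A+=M;b+=M@o
    P=np.linalg.solve(A,b); return P,[np.linalg.norm(proj(c,P)-p) for c,p in cp]
def wrist():
    s=ctrl.get_state(); c=eyes.camera("wrist"); T=c["tool_from_camera"]; Rw=np.array(s["eef_rot"])
    return dict(image=c["image"],intrinsics=c["intrinsics"],rotation=Rw@T[:3,:3],position=np.array(s["tcp_pos"])+Rw@T[:3,3])
E
python3 - <<'E'
from h import *
a=load("scene0")["image"];b=load("side0")["image"]
def crop(im,x,y,w,h): return cv2.resize(im[y:y+h,x:x+w],(400,300),interpolation=cv2.INTER_CUBIC)
o=np.vstack([np.hstack([crop(a,310,222,120,90),crop(a,240,120,140,105)]),np.hstack([crop(b,250,140,100,75),crop(b,270,170,160,120)])])
cv2.imwrite("pics/crops.png",o[:,:,::-1])
E
```

```text
(no output)
```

View pics/crops.png

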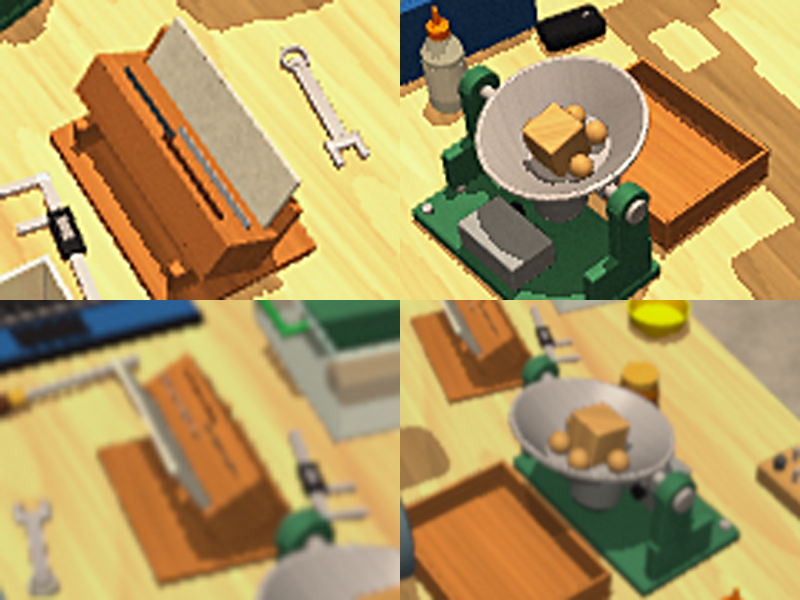

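The top crops (scene) show the card's top corners at about (363.4,227.4) and (400,276.9). The rim is clear, with the block in its rear half and the balls in front of it. Next I'll measure the pan, tray and card.

```bash
python3 - <<'E'
from h import *
A=load("scene0");B=load("side0")
# card top edge
for z in (.130,.1316,.133):
    p=onz(A,(363.4,227.4),z);q=onz(A,(400,276.9),z);d=q-p
    print("card",z,p,q,np.linalg.norm(d),np.degrees(np.arctan2(d[1],d[0])),(p+q)/2)
# tray
for n,c,box in(("scene",A,(310,130,380,215)),("side",B,(262,225,362,320))):
    x0,y0,x1,y1=box;hsv=cv2.cvtColor(c["image"],cv2.COLOR_RGB2HSV)
    print(n,"hsv tray",hsv[180 if n=="scene" else 275,345 if n=="scene" else 312], "rim px",hsv[165 if n=="scene" else 220,275 if n=="scene" else 325])
    m=np.zeros(hsv.shape[:2],np.uint8);s=hsv[y0:y1,x0:x1]
    m[y0:y1,x0:x1]=((s[...,1]>150)&(s[...,0]<14)).astype(np.uint8)
    k=max(cv2.findContours(m,0,1)[0],key=cv2.contourArea)
    print(n,"tray",cv2.approxPolyDP(cv2.convexHull(k),3,True)[:,0].tolist())
# rim
def fit(c,box,yaw):
    x0,y0,x1,y1=box;hsv=cv2.cvtColor(c["image"],cv2.COLOR_RGB2HSV);m=np.zeros(hsv.shape[:2],np.uint8);s=hsv[y0:y1,x0:x1]
    m[y0:y1,x0:x1]=((s[...,1]<50)&(s[...,2]>95)).astype(np.uint8)
    k=max(cv2.findContours(m,0,1)[0],key=cv2.contourArea); k=cv2.convexHull(k,returnPoints=True)[:,0].astype(float)
    u=np.array([np.cos(yaw),np.sin(yaw),0]);n=u*np.sin(.2)+np.array([0,0,np.cos(.2)])
    C=np.array([*onz(c,k.mean(0),.184)])
    X=np.cos(.2)*u-np.array([0,0,np.sin(.2)]);Y=np.array([-u[1],u[0],0])
    for i in range(8):
        P=[]
        for p in k:
            o,d=ray(c,p); P.append(o+d*((C-o)@n)/(d@n)-C)
        P=np.array(P);ab=np.c_[P@X,P@Y]
        w=np.ones(len(ab),bool)
        for j in range(4):
            s=np.linalg.lstsq(np.c_[2*ab,np.ones(len(ab))][w],(ab**2).sum(1)[w],rcond=None)[0]
            r=np.sqrt(s[2]+s[:2]@s[:2]);e=np.abs(np.hypot(*(ab-s[:2]).T)-r);w=e<max(.003,np.median(e)*1.5)
        C=C+X*s[0]+Y*s[1]; C=C+0
        # keep height .184 by sliding along view ray
        o=c["position"];d=(C-o);C=o+d*(.184-o[2])/d[2]
    return C,r,w.sum(),len(w),k.min(0),k.max(0)
for yaw in(-.1,.0,.1,.2): 
  print(yaw,fit(A,(255,130,332,195),yaw)); print(fit(B,(308,195,385,255),yaw))
E
```

```text
card 0.13 [0.5268 0.1393 0.13  ] [0.5453 0.3481 0.13  ] 0.2096381921822672 84.94862261701846 [0.5361 0.2437 0.13  ]
card 0.1316 [0.5276 0.1402 0.1316] [0.546  0.3487 0.1316] 0.20936326968377073 84.94862261701846 [0.5368 0.2445 0.1316]
card 0.133 [0.5283 0.141  0.133 ] [0.5467 0.3493 0.133 ] 0.2091227124975863 84.94862261701846 [0.5375 0.2451 0.133 ]
scene hsv tray [ 14 191 236] rim px [ 15  52 197]
scene tray [[324, 141], [368, 173], [365, 184], [333, 207], [327, 201], [319, 144]]
side hsv tray [ 14 191 222] rim px [ 15  35 144]
side tray [[300, 241], [312, 238], [330, 256], [329, 261]]
-0.1 (array([ 0.5828, -0.1869,  0.184 ]), np.float64(0.10848335774246722), np.int64(21), 25, array([266., 140.]), array([326., 189.]))
(array([ 0.5787, -0.1926,  0.184 ]), np.float64(0.10652508926607301), np.int64(15), 25, array([314., 199.]), array([384., 243.]))
0.0 (array([ 0.5827, -0.1859,  0.184 ]), np.float64(0.10807833569568008), np.int64(22), 25, array([266., 140.]), array([326., 189.]))
(array([ 0.5787, -0.1921,  0.184 ]), np.float64(0.1064302004520888), np.int64(16), 25, array([314., 199.]), array([384., 243.]))
0.1 (array([ 0.5828, -0.1854,  0.184 ]), np.float64(0.10750011016736681), np.int64(22), 25, array([266., 140.]), array([326., 189.]))
(array([ 0.5798, -0.1936,  0.184 ]), np.float64(0.10803837847111276), np.int64(15), 25, array([314., 199.]), array([384., 243.]))
0.2 (array([ 0.5829, -0.185 ,  0.184 ]), np.float64(0.10699730421181428), np.int64(22), 25, array([266., 140.]), array([326., 189.]))
(array([ 0.5803, -0.1944,  0.184 ]), np.float64(0.10911739781042375), np.int64(15), 25, array([314., 199.]), array([384., 243.]))
```

```bash
python3 - <<'E'
from h import *
A=load("scene0");B=load("side0")
P=lambda x,y:(240+(x-400)*.35,120+y*.35)
a=onz(A,P(640,62),.055);b=onz(A,P(768,152),.055);e=onz(A,P(665,222),.055);print("tray",a,b,e,np.linalg.norm(a-b),np.linalg.norm(b-e),np.degrees(np.arctan2(*(b-a)[1::-1])))
S=lambda x,y:(270+(x-400)*.4,170+(y-300)*.4)
c=onz(B,S(505,465),.055);d=onz(B,S(608,578),.055);print("tray side",c,d,np.degrees(np.arctan2(*(d-c)[1::-1])))
# axle ends: outer caps
l=onz(A,P(484,90),.165);r=onz(A,P(634,208),.165);print("axles",l,r,np.degrees(np.arctan2(*(r-l)[1::-1])))
l=onz(B,S(540,368),.165);r=onz(B,S(681,500),.165);print("axles",l,r,np.degrees(np.arctan2(*(l-r)[1::-1])))
for z,pts in((.0,[(290+0,0)]),):pass
print("glue base",onz(A,(256,158),0),"mouse",onz(A,(300,129),.03),"jar",onz(A,(280,243),.04),"spanner",onz(A,(398,240),0),onz(A,(417,268),0),"gouge",onz(A,(478,284),.015),onz(A,(410,347),.01))
E
```

```text
tray [ 0.3682 -0.3374  0.055 ] [ 0.3233 -0.0966  0.055 ] [ 0.5039 -0.0731  0.055 ] 0.24497485512552106 0.18218863251374134 100.57406859088867
tray side [ 0.502  -0.0876  0.055 ] [ 0.5357 -0.3245  0.055 ] -81.91012862300008
axles [ 0.6227 -0.3074  0.165 ] [ 0.573  -0.0347  0.165 ] 100.31837360707515
axles [ 0.5806 -0.0363  0.165 ] [ 0.6239 -0.3342  0.165 ] 98.2623174988765
glue base [ 0.6193 -0.4637  0.    ] mouse [ 0.3949 -0.4824  0.03  ] jar [ 0.7578 -0.0179  0.04  ] spanner [0.3975 0.1779 0.    ] [0.417  0.3021 0.    ] gouge [0.3014 0.4634 0.015 ] [0.6163 0.5012 0.01  ]
```

```bash
cat >> h.py <<'E'
ez=np.array([0,0,1.])
def mat(yaw,tilt):
    """tool axes: x along bench object's y, z down, card z leaning 'tilt' towards the front (-x)"""
    u=np.array([np.cos(yaw),np.sin(yaw),0]);v=np.array([-u[1],u[0],0])
    cz=-np.sin(tilt)*u+np.cos(tilt)*ez; cx=np.cos(tilt)*u+np.sin(tilt)*ez
    return np.c_[v,cx,-cz]
def delta(p,Rt,p0=None,R0=None):
    s=ctrl.get_state(); p0=np.array(s["tcp_pos"]) if p0 is None else p0; R0=np.array(s["eef_rot"]) if R0 is None else R0
    return np.round(R0.T@(np.asarray(p)-p0)/.03,2).tolist(),np.round(np.degrees(R.from_matrix(R0.T@Rt).as_rotvec())/6,2).tolist()
RY=np.radians(-5.05); PY=np.radians(9.5)
O=np.array([.5866,.2400,.045]); RM=mat(RY,np.radians(30)); SZ=-RM[:,2]; SX=RM[:,1]
E
python3 - <<'E'
from h import *
print(RM)
print(delta([.33,-.15,.33],RM)); print(O+.20*SZ,delta(O+.20*SZ,RM))
E
```

```text
[[ 0.088   0.8627  0.4981]
 [ 0.9961 -0.0762 -0.044 ]
 [ 0.      0.5    -0.866 ]]
([9.27, -11.41, -3.05], [-4.38, 3.02, -11.31])
[0.487  0.2488 0.2182] ([17.85, -22.82, 0.7], [-4.38, 3.02, -11.31])
```

move_arm:
  deltas:
    - {"linear":[4,-5,-3],"rotation":[-1,0.7,-2.7],"grip":-1}
    - {"linear":[9.3,-11.4,-3],"rotation":[-4.4,3,-11.3],"grip":-1}
    - {"linear":[9.3,-11.4,-3],"rotation":[-4.4,3,-11.3],"grip":-1}
    - {"linear":[9.3,-11.4,-3],"rotation":[-4.4,3,-11.3],"grip":-1}
    - {"linear":[9.3,-11.4,-3],"rotation":[-4.4,3,-11.3],"grip":-1}
    - {"linear":[9.3,-11.4,-3],"rotation":[-4.4,3,-11.3],"grip":-1}
    - {"linear":[17.8,-22.8,0.7],"rotation":[-4.4,3,-11.3],"grip":-1}
    - {"linear":[17.8,-22.8,0.7],"rotation":[-4.4,3,-11.3],"grip":-1}
    - {"linear":[17.8,-22.8,0.7],"rotation":[-4.4,3,-11.3],"grip":-1}
    - {"linear":[17.8,-22.8,0.7],"rotation":[-4.4,3,-11.3],"grip":-1}
    - {"linear":[17.8,-22.8,0.7],"rotation":[-4.4,3,-11.3],"grip":-1}
    - {"linear":[17.8,-22.8,0.7],"rotation":[-4.4,3,-11.3],"grip":-1}

```text
time: 1.65
tcp_pos: [0.4169, 0.0648, 0.2551]
eef_rot: [[0.091, 0.862, 0.499], [0.996, -0.076, -0.05], [-0.005, 0.501, -0.865]]
ft_force: [0.9, -1.5, -0.3]
finger_gap: 1.003
finger_force: 0.0
```

move_arm:
  deltas:
    - {"linear":[6.3,0.9,2],"rotation":[0,0,0],"grip":-1}
    - {"linear":[6.3,0.9,2],"rotation":[0,0,0],"grip":-1}
    - {"linear":[6.3,0.9,2],"rotation":[0,0,0],"grip":-1}
    - {"linear":[6.3,0.9,2],"rotation":[0,0,0],"grip":-1}
    - {"linear":[6.3,0.9,2],"rotation":[0,0,0],"grip":-1}
    - {"linear":[6.3,0.9,2],"rotation":[0,0,0],"grip":-1}

```text
time: 2.4
tcp_pos: [0.4866, 0.2447, 0.2157]
eef_rot: [[0.093, 0.863, 0.496], [0.996, -0.079, -0.05], [-0.004, 0.499, -0.867]]
ft_force: [0.4, -0.7, -0.0]
finger_gap: 1.002
finger_force: 0.0
```

```bash
python3 - <<'E'
from h import *
w=wrist();np.savez("pics/w1.npz",**w);cv2.imwrite("pics/w1.png",w["image"][:,:,::-1])
s=ctrl.get_state();print(s["tcp_pos"],s["eef_rot"],s["time"])
for a in(-.105,0,.105):
  for z in (0.1,.04):
    print(a,z,proj(w,O+SZ*z-.002*SX+RM[:,0]*a))
E
```

```text
[0.4868 0.2446 0.216 ] [[ 0.0937  0.8627  0.497 ]
 [ 0.9956 -0.0792 -0.0502]
 [-0.004   0.4995 -0.8663]] 2.45
-0.105 0.1 [323.8839 299.8196]
-0.105 0.04 [324.2118 268.4417]
0 0.1 [323.4897 194.4644]
0 0.04 [323.921  179.8164]
0.105 0.1 [322.9955  62.3863]
0.105 0.04 [323.5715  73.3164]
```

View pics/w1.png

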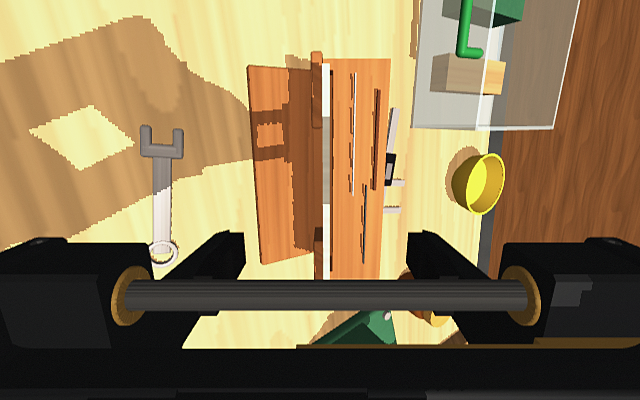

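The wrist view shows the card's white top edge as a strip at columns 322–330. Its far end is near row 64, and it runs parallel to the image columns between the open fingers. I'll measure it exactly.

```bash
python3 - <<'E'
from h import *
w=load("w1");g=w["image"].astype(int);m=g.min(2)
for r in (60,62,63,64,65,66,68,75,90,130,170,210,240,270): print(r,m[r,314:336])
E
```

```text
60 [77 77 79 78 80 81 79 77 25 90 83 80 83 82 86 85 84 87 86 80 78 78]
62 [60 61 60 57 54 82 77 71  5 74 70 69 69 72 74 77 83 86 88 83 79 82]
63 [ 40  43  43  44  41  83  75  70 173 186 179 180 179 180 184 147  76  84
  86  80  80  81]
64 [ 41  42  46  45  43  90  76  71 244 246 242 241 241 243 243 213  66  83
  84  82  79  81]
65 [ 38  37  42  45  44  65  49  52 254 246 242 241 241 243 243 226  61  77
  83  81  80  81]
66 [ 40  39  39  41  44  43  32  39 255 245 240 239 239 241 243 226  58  77
  81  79  80  80]
68 [ 41  42  40  40  41  38  32  39 255 245 240 240 240 242 244 232  64  85
  89  84  81  82]
75 [ 40  40  41  40  44  41  33  41 255 243 237 237 236 239 249 214  10  34
  24  68  85  82]
90 [ 41  41  41  39  42  41  35  31 225 250 242 240 241 242 248 224  18  44
  13  69  88  81]
130 [ 49  47  48  47  49  48  46  39  99 157 150 147 145 146 153 124  34  47
  19  48  92  84]
170 [ 46  46  45  45  47  44  45  41  66 168 157 153 153 156 160 132  34  41
  17  98  89  83]
210 [ 42  45  44  43  43  45  41  35  39 255 242 236 236 238 247 215  17  36
  27  91  86  82]
240 [ 18  20  20  20  21  20  19  11  23 255 234 228 228 230 241 200  19  31
  26  90  84  81]
270 [ 19  67  38  38  40  43  41  35  29 207 244 233 232 233 243 199   0  10
  49  82  81  79]
```

move_arm:
  deltas:
    - {"linear":[0.1,0,1.5],"rotation":[0,0,0],"grip":-0.4}
    - {"linear":[0.1,0,3],"rotation":[0,0,0],"grip":-0.4}
    - {"linear":[0.1,0,4.2],"rotation":[0,0,0],"grip":-0.4}
    - {"linear":[0.1,0,4.9],"rotation":[0,0,0],"grip":-0.4}
    - {"linear":[0.1,0,4.9],"rotation":[0,0,0],"grip":-0.4}
    - {"linear":[0.1,0,4.9],"rotation":[0,0,0],"grip":-0.4}

```text
time: 3.2
tcp_pos: [0.5604, 0.2411, 0.0893]
eef_rot: [[0.093, 0.862, 0.498], [0.996, -0.079, -0.05], [-0.004, 0.5, -0.866]]
ft_force: [-0.4, 0.4, -0.0]
finger_gap: 0.703
finger_force: 0.0
```

```bash
python3 - <<'E'
from h import *
w=wrist();cv2.imwrite("pics/w2.png",w["image"][:,:,::-1])
s=ctrl.get_state();p=s["tcp_pos"]-O;print(s["tcp_pos"],s["ft_force"],p@RM, delta(O+.051*SZ,RM))
E
```

```text
[0.5605 0.2415 0.0895] [ 0.5514 -0.4391  0.3487] [-0.0008 -0.0004 -0.0516] ([0.03, 0.01, 0.02], [0.0, 0.05, -0.02])
```

View pics/w2.png

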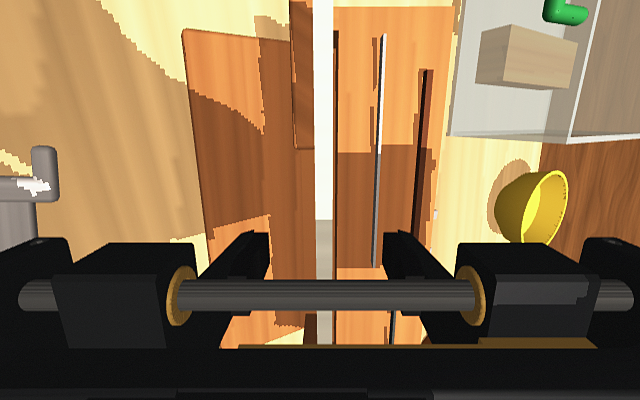

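The card edge (columns 315–333) sits centred between the finger tips (269 and 383), so I'll close on it.

move_arm:
  deltas:
    - {"linear":[0,0,0],"rotation":[0,0,0],"grip":1}
    - {"linear":[0,0,0],"rotation":[0,0,0],"grip":1}
    - {"linear":[0,0,0],"rotation":[0,0,0],"grip":1}
    - {"linear":[0,0,0],"rotation":[0,0,0],"grip":1}
    - {"linear":[0,0,0],"rotation":[0,0,0],"grip":1}
    - {"linear":[0,0,0],"rotation":[0,0,0],"grip":1}

```text
time: 4.0
tcp_pos: [0.5608, 0.2419, 0.0883]
eef_rot: [[0.091, 0.863, 0.498], [0.996, -0.077, -0.049], [-0.004, 0.5, -0.866]]
ft_force: [2.1, 0.6, -0.1]
finger_gap: 0.067
finger_force: 30.0
```

move_arm:
  deltas:
    - {"linear":[0,0,-0.7],"rotation":[0,0,0],"grip":1}
    - {"linear":[0,0,-1.7],"rotation":[0,0,0],"grip":1}
    - {"linear":[0,0,-2.7],"rotation":[0,0,0],"grip":1}
    - {"linear":[0,0,-3.7],"rotation":[0,0,0],"grip":1}
    - {"linear":[0,0,-4.7],"rotation":[0,0,0],"grip":1}
    - {"linear":[0,0,-5.5],"rotation":[0,0,0],"grip":1}
    - {"linear":[0,0,-5.5],"rotation":[0,0,0],"grip":1}
    - {"linear":[0,0,-5.5],"rotation":[0,0,0],"grip":1}
    - {"linear":[0,0,-5.5],"rotation":[0,0,0],"grip":1}

```text
time: 5.12
tcp_pos: [0.4778, 0.2495, 0.2292]
eef_rot: [[0.092, 0.864, 0.494], [0.996, -0.077, -0.05], [-0.005, 0.497, -0.868]]
ft_force: [0.5, 0.8, -1.2]
finger_gap: 0.065
finger_force: 30.0
```

```bash
python3 - <<'E'
from h import *
c=eyes.camera("scene");cv2.imwrite("pics/s2.png",cv2.resize(c["image"][100:340,230:550],(800,600))[:,:,::-1])
s=ctrl.get_state();print(s["tcp_pos"],s["finger_gap"],s["ft_force"],s["q"])
MC=np.array([.5815,-.189,.184]);u=np.array([np.cos(PY),np.sin(PY),0])
piv=MC+.0186*u; piv[2]=.165
h=.0505;d=.036
def pose(theta,tilt,lift=0):
    f=theta-.2; mx=np.cos(f)*u+np.sin(f)*ez; mz=-np.sin(f)*u+np.cos(f)*ez
    e=piv-(.022+d)*mx+.015*mz
    Rt=mat(PY,tilt); return e-Rt[:,2]*h+lift*ez,Rt
print(piv)
p,Rt=pose(0,0,.06);print("above",p,delta(p,Rt)); 
E
```

```text
[0.4779 0.2496 0.2293] 0.06991681084581933 [ 0.6111  0.1326 -0.3389] [ 0.401  -0.1302  2.0325 -0.3389  0.8037  0.6743]
[ 0.5998 -0.1859  0.165 ]
above [ 0.5467 -0.1948  0.3017] ([-14.55, 4.33, -0.21], [4.93, 0.69, -2.4])
```

View pics/s2.png

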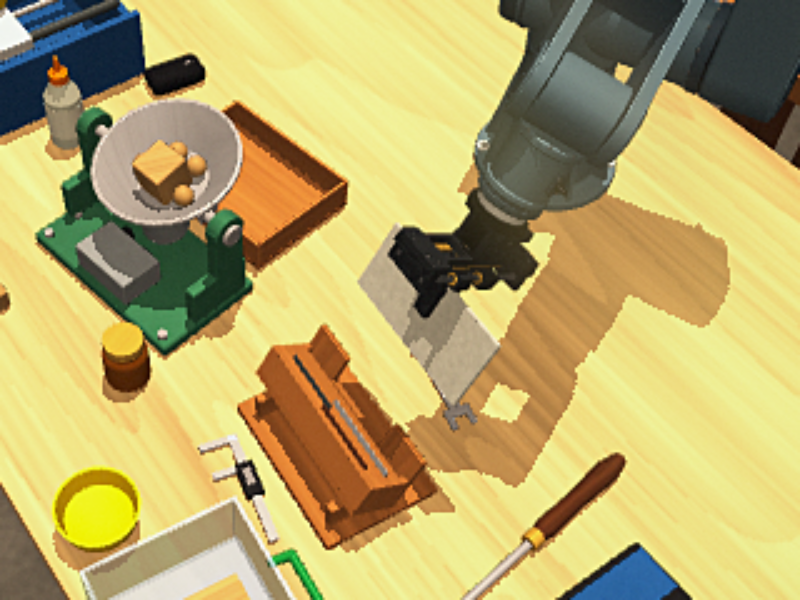

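The card hangs straight in the gripper, clear of the rack. The pan, with block and balls, is unchanged. Moving to above the pan.

move_arm:
  deltas:
    - {"linear":[0,0.8,-1.4],"rotation":[0,0,0],"grip":1}
    - {"linear":[-0.7,1.6,-2.6],"rotation":[0.5,0,-0.2],"grip":1}
    - {"linear":[-2.2,2,-2.6],"rotation":[1,0.1,-0.5],"grip":1}
    - {"linear":[-3.7,2.4,-2.4],"rotation":[1.5,0.2,-0.7],"grip":1}
    - {"linear":[-5.2,2.7,-2.2],"rotation":[2,0.3,-1],"grip":1}
    - {"linear":[-6.7,3,-2],"rotation":[2.5,0.3,-1.2],"grip":1}
    - {"linear":[-8.2,3.4,-1.8],"rotation":[3,0.4,-1.5],"grip":1}
    - {"linear":[-9.7,3.7,-1.6],"rotation":[3.5,0.5,-1.7],"grip":1}
    - {"linear":[-11.2,4.1,-1.4],"rotation":[4,0.5,-2],"grip":1}
    - {"linear":[-12.7,4.4,-1.3],"rotation":[4.4,0.6,-2.2],"grip":1}
    - {"linear":[-14,4.7,-1.1],"rotation":[4.9,0.7,-2.4],"grip":1}
    - {"linear":[-14.6,4.8,-1.1],"rotation":[4.9,0.7,-2.4],"grip":1}

```text
time: 6.68
tcp_pos: [0.5461, -0.198, 0.3311]
eef_rot: [[-0.164, 0.986, 0.003], [0.986, 0.164, 0.003], [0.002, 0.003, -1.0]]
ft_force: [0.4, 0.8, -1.9]
finger_gap: 0.065
finger_force: 30.0
```

```bash
cat >> h.py <<'E'
MC=np.array([.5815,-.189,.184]);PU=np.array([np.cos(PY),np.sin(PY),0])
piv=MC+.0186*PU; piv[2]=.165
def pose(theta,tilt,lift=0,h=.0505,d=.036):
    f=theta-.2; mx=np.cos(f)*PU+np.sin(f)*ez; mz=-np.sin(f)*PU+np.cos(f)*ez
    e=piv-(.022+d)*mx+.015*mz
    Rt=mat(PY,tilt); return e-Rt[:,2]*h+lift*ez,Rt
E
python3 - <<'E'
from h import *
w=wrist();np.savez("pics/w3.npz",**w)
a=eyes.camera("scene")["image"];b=eyes.camera("side")["image"]
def crop(im,x,y,ww,h): return cv2.resize(im[y:y+h,x:x+ww],(400,300),interpolation=cv2.INTER_CUBIC)
o=np.vstack([np.hstack([crop(a,230,70,160,120),crop(b,270,110,160,120)]),np.hstack([cv2.resize(w["image"],(400,250)),np.zeros((250,400,3),np.uint8)])])
cv2.imwrite("pics/c3.png",o[:,:,::-1])
s=ctrl.get_state();print(s["tcp_pos"],s["ft_force"],s["q"],s["time"])
p,Rt=pose(0,0,.09);print(p,delta(p,Rt))
p0,R0=pose(0,0,.09)
for L in(.06,.02,.005,0): print(L,delta(*pose(0,0,L)))
E
```

```text
[ 0.5456 -0.1957  0.3323] [-0.7718  0.3837 -0.679 ] [-0.5517  0.1269  1.4806  0.0049  1.5316 -0.7175] 6.825
[ 0.5467 -0.1948  0.3317] ([0.02, 0.04, 0.02], [0.05, -0.02, -0.0])
0.06 ([0.02, 0.04, 1.02], [0.05, -0.02, -0.0])
0.02 ([0.02, 0.03, 2.35], [0.05, -0.02, -0.0])
0.005 ([0.02, 0.03, 2.85], [0.05, -0.02, -0.0])
0 ([0.02, 0.02, 3.02], [0.05, -0.02, -0.0])
```

View pics/c3.png

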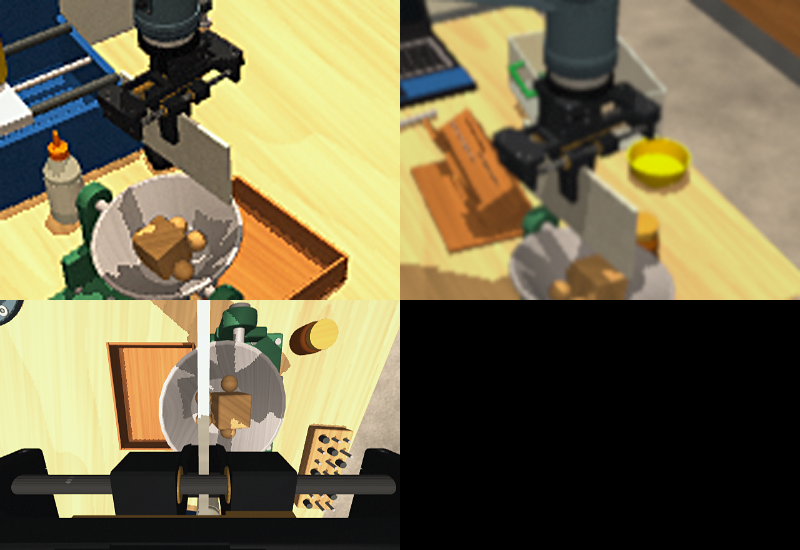

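The card stands square over the pan. In the lower-left wrist view the rim spans columns 161–286 and its top is at row 338, and the balls and block are visible behind the card. I'll check the mouth centre against this.

```bash
python3 - <<'E'
from h import *
w=load("w3")
f=-.2;mx=np.cos(f)*PU+np.sin(f)*ez;my=np.array([-PU[1],PU[0],0])
t=np.radians(np.arange(0,360,5));C=MC
P=np.array([proj(w,C+.1055*(np.cos(a)*mx+np.sin(a)*my)) for a in t])
print("pred L,R,top",P[:,0].min(),P[:,0].max(),P[:,1].min())
hsv=cv2.cvtColor(w["image"],cv2.COLOR_RGB2HSV);g=w["image"].astype(int)
for r in (140,150,160,170,180): print(r,"L",g[r,248:268].tolist()[::2],"R",g[r,446:468].tolist()[::2])
m=((hsv[...,1]<60)&(hsv[...,2]>60)).astype(np.uint8);m[:, :240]=0;m[:,480:]=0;m[232:]=0;m[:50]=0
for r in (100,120,140,150,160,170,180,200):
    x=np.where(m[r])[0]; print(r,x.min(),x.max(), "pred", sorted(P[np.argsort(abs(P[:,1]-r))[:3],0]))
q=np.array([tri_ for tri_ in [onz(w,(323,100),.055)]]);
print("tray corners px->world",[onz(w,p,.055) for p in((172,69),(309,69))])
E
```

```text
pred L,R,top 254.25505970576143 451.659035565983 73.81071945595279
140 L [[240, 161, 86], [240, 163, 88], [240, 173, 94], [240, 164, 88], [240, 174, 95], [239, 164, 83], [242, 250, 253], [242, 240, 234], [246, 245, 239], [199, 186, 174]] R [[115, 106, 100], [114, 106, 100], [139, 129, 120], [136, 126, 119], [188, 177, 136], [243, 237, 165], [241, 233, 163], [241, 231, 158], [241, 230, 156], [241, 235, 162], [241, 234, 162]]
150 L [[238, 157, 85], [239, 157, 86], [240, 173, 94], [239, 162, 85], [240, 161, 80], [243, 246, 246], [242, 242, 236], [237, 235, 225], [177, 164, 155], [147, 136, 129]] R [[118, 110, 104], [121, 111, 105], [117, 107, 102], [143, 132, 125], [139, 129, 122], [190, 175, 136], [243, 233, 158], [241, 233, 162], [241, 238, 169], [241, 231, 158], [241, 225, 150]]
160 L [[236, 153, 82], [240, 162, 88], [241, 170, 93], [240, 196, 132], [242, 248, 245], [244, 244, 237], [194, 178, 166], [131, 120, 112], [143, 132, 127], [145, 133, 126]] R [[121, 112, 105], [123, 113, 108], [119, 109, 104], [152, 140, 132], [131, 122, 114], [129, 117, 114], [245, 239, 166], [242, 239, 171
[... 1072 characters left out ...]
99607610027), np.float64(449.5138156063009)]
150 257 455 pred [np.float64(258.9687095630691), np.float64(449.5138156063009), np.float64(450.9114254505844)]
160 255 456 pred [np.float64(256.51100310060195), np.float64(450.9114254505844), np.float64(451.6221439856805)]
170 255 456 pred [np.float64(254.94100457723613), np.float64(451.6221439856805), np.float64(451.659035565983)]
180 254 454 pred [np.float64(254.25505970576143), np.float64(449.77905586923265), np.float64(451.0383513525118)]
200 257 450 pred [np.float64(255.47046684706558), np.float64(445.43160167105003), np.float64(447.9024084431082)]
tray corners px->world [array([ 0.3234, -0.1014,  0.055 ]), array([ 0.5043, -0.071 ,  0.055 ])]
```

```bash
python3 - <<'E'
from h import *
from scipy.optimize import least_squares
w=load("w3");hsv=cv2.cvtColor(w["image"],cv2.COLOR_RGB2HSV)
m=((hsv[...,1]<60)&(hsv[...,2]>60)).astype(np.uint8);m[:, :240]=0;m[:,480:]=0
pts=[]
for r in range(100,212,4):
    x=np.where(m[r])[0]; pts+= [(x.min()-.5,r)]+([(x.max()+.5,r)] if r>110 else [])
f=-.2;mx=np.cos(f)*PU+np.sin(f)*ez;my=np.array([-PU[1],PU[0],0]);n=np.cross(mx,my)
def res(v):
    C=MC+v[0]*PU+v[1]*my;o=[]
    for p in pts:
        a,d=ray(w,p);X=a+d*((C-a)@n)/(d@n)-C;o.append(np.linalg.norm(X)-v[2])
    return o
s=least_squares(res,[0,0,.1055],loss="soft_l1",f_scale=.002);print(s.x,np.std(s.fun),MC+s.x[0]*PU+s.x[1]*my)
E
```

```text
[0.0024 0.0056 0.1081] 0.0005636594798265942 [ 0.583  -0.1831  0.184 ]
```

```bash
sed -i 's/MC=np.array.*;PU/MC=np.array([.583,-.1835,.184]);PU/' h.py; python3 - <<'E'
from h import *
for L in(.01,-.003): print(L,delta(*pose(0,0,L)))
E
```

```text
0.01 ([0.19, 0.11, 2.69], [0.05, -0.02, -0.0])
-0.003 ([0.19, 0.1, 3.12], [0.05, -0.02, -0.0])
```

move_arm:
  deltas:
    - {"linear":[0.2,0.1,1.2],"rotation":[0,0,0],"grip":1}
    - {"linear":[0.2,0.1,2.2],"rotation":[0,0,0],"grip":1}
    - {"linear":[0.2,0.1,2.7],"rotation":[0,0,0],"grip":1}
    - {"linear":[0.2,0.1,2.9],"rotation":[0,0,0],"grip":1}
    - {"linear":[0.2,0.1,2.9],"rotation":[0,0,0],"grip":1}

```text
time: 7.45
tcp_pos: [0.5486, -0.1889, 0.2468]
eef_rot: [[-0.167, 0.986, 0.006], [0.986, 0.167, 0.001], [0.0, 0.006, -1.0]]
ft_force: [-1.0, 0.3, -1.8]
finger_gap: 0.066
finger_force: 30.0
```

```bash
python3 - <<'E'
from h import *
s=ctrl.get_state();p=s["tcp_pos"];print(p,s["ft_force"])
a=eyes.camera("scene")["image"]
b=eyes.camera("side")["image"]
def crop(im,x,y,ww,h): return cv2.resize(im[y:y+h,x:x+ww],(400,300),interpolation=cv2.INTER_CUBIC)
cv2.imwrite("pics/c4.png",np.hstack([crop(a,230,90,160,120),crop(b,270,140,160,120)])[:,:,::-1])
# tipping path relative to pose(0.0): start now
p0,R0=pose(0,0); 
# positional bias: express path relative to theoretical pose
for th in (.05,.2,.35,.5,.65,.8,.95,1.1,1.2,1.28):
    print(th,delta(*pose(th,.75*th),p,np.array(s["eef_rot"])))
E
```

```text
[ 0.5486 -0.1889  0.2468] [-0.9515  0.3353 -1.8012]
0.05 ([-0.01, -0.12, 0.26], [-0.3, -0.0, 0.02])
0.2 ([-0.01, -0.41, 0.56], [-1.37, -0.0, 0.01])
0.35 ([-0.01, -0.65, 0.89], [-2.45, -0.0, 0.01])
0.5 ([-0.01, -0.84, 1.25], [-3.52, -0.01, 0.01])
0.65 ([-0.01, -0.98, 1.62], [-4.6, -0.01, 0.01])
0.8 ([-0.01, -1.06, 2.01], [-5.67, -0.01, 0.01])
0.95 ([-0.01, -1.09, 2.4], [-6.74, -0.01, 0.01])
1.1 ([-0.01, -1.07, 2.78], [-7.82, -0.01, 0.01])
1.2 ([-0.01, -1.02, 3.03], [-8.53, -0.01, 0.01])
1.28 ([-0.01, -0.97, 3.22], [-9.11, -0.01, 0.01])
```

View pics/c4.png

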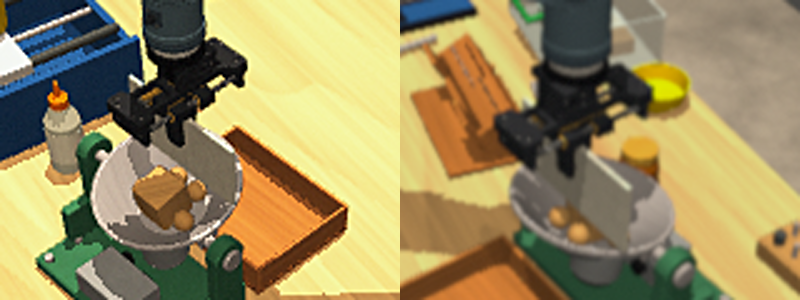

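The card stands just above the rim, spanning it from side to side, with the block behind it. I'll start tipping to about 0.5.

move_arm:
  deltas:
    - {"linear":[0,-0.1,0.25],"rotation":[-0.3,0,0],"grip":1}
    - {"linear":[0,-0.25,0.4],"rotation":[-0.8,0,0],"grip":1}
    - {"linear":[0,-0.4,0.55],"rotation":[-1.4,0,0],"grip":1}
    - {"linear":[0,-0.55,0.7],"rotation":[-1.9,0,0],"grip":1}
    - {"linear":[0,-0.65,0.9],"rotation":[-2.4,0,0],"grip":1}
    - {"linear":[0,-0.75,1.05],"rotation":[-3,0,0],"grip":1}
    - {"linear":[0,-0.84,1.25],"rotation":[-3.5,0,0],"grip":1}
    - {"linear":[0,-0.84,1.25],"rotation":[-3.5,0,0],"grip":1}

```text
time: 8.55
tcp_pos: [0.5237, -0.194, 0.2098]
eef_rot: [[-0.165, 0.918, 0.36], [0.986, 0.154, 0.06], [-0.001, 0.365, -0.931]]
ft_force: [-1.7, 1.2, 2.8]
finger_gap: 0.06
finger_force: 30.0
```

```bash
python3 - <<'E'
from h import *
s=ctrl.get_state();p,Rt=pose(.5,.375);print(p-s["tcp_pos"],s["ft_force"],s["moment"],s["q"],s["time"])
a=eyes.camera("scene")["image"]
b=eyes.camera("side")["image"]
def crop(im,x,y,ww,h): return cv2.resize(im[y:y+h,x:x+ww],(400,300),interpolation=cv2.INTER_CUBIC)
cv2.imwrite("pics/c5.png",np.hstack([crop(a,230,90,160,120),crop(b,270,140,160,120)])[:,:,::-1])
for th in (.5,.65,.8,.95,1.1,1.2,1.28):
    print(th,delta(*pose(th,.75*th),*pose(.5,.375)))
E
```

```text
[ 0.0004  0.0007 -0.0006] [-1.663   1.1883  2.8348] [-0.0243  0.0712  0.1041] [-0.7338 -0.02    1.9298  0.3414  1.0192 -1.0488] 8.55
0.5 ([0.0, 0.0, 0.0], [0.0, 0.0, 0.0])
0.65 ([0.0, -0.26, 0.3], [-1.07, -0.0, -0.0])
0.8 ([0.0, -0.48, 0.63], [-2.15, -0.0, 0.0])
0.95 ([-0.0, -0.65, 0.98], [-3.22, -0.0, 0.0])
1.1 ([0.0, -0.77, 1.35], [-4.3, -0.0, 0.0])
1.2 ([0.0, -0.81, 1.6], [-5.01, -0.0, 0.0])
1.28 ([0.0, -0.84, 1.8], [-5.59, -0.0, 0.0])
```

View pics/c5.png

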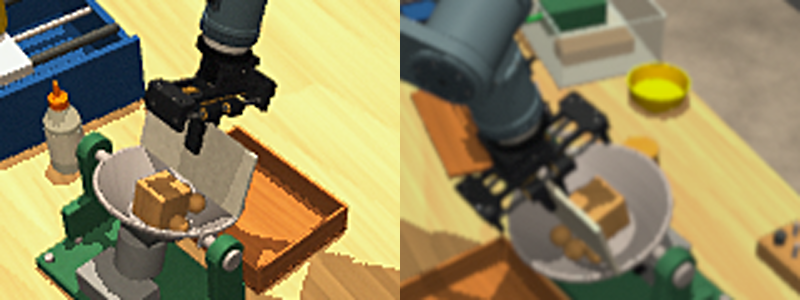

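The pan is tipping under the card, with the block behind it and the balls passing under. Continuing.

move_arm:
  deltas:
    - {"linear":[0,-0.13,0.15],"rotation":[-0.5,0,0],"grip":1}
    - {"linear":[0,-0.26,0.3],"rotation":[-1.1,0,0],"grip":1}
    - {"linear":[0,-0.37,0.46],"rotation":[-1.6,0,0],"grip":1}
    - {"linear":[0,-0.48,0.63],"rotation":[-2.1,0,0],"grip":1}
    - {"linear":[0,-0.57,0.8],"rotation":[-2.7,0,0],"grip":1}
    - {"linear":[0,-0.65,0.98],"rotation":[-3.2,0,0],"grip":1}
    - {"linear":[0,-0.71,1.16],"rotation":[-3.8,0,0],"grip":1}
    - {"linear":[0,-0.77,1.35],"rotation":[-4.3,0,0],"grip":1}
    - {"linear":[0,-0.81,1.6],"rotation":[-5,0,0],"grip":1}
    - {"linear":[0,-0.84,1.8],"rotation":[-5.6,0,0],"grip":1}
    - {"linear":[0,-0.84,1.8],"rotation":[-5.6,0,0],"grip":1}
    - {"linear":[0,-0.84,1.8],"rotation":[-5.6,0,0],"grip":1}

```text
time: 10.15
tcp_pos: [0.5197, -0.1943, 0.1485]
eef_rot: [[-0.167, 0.568, 0.806], [0.986, 0.095, 0.137], [0.001, 0.817, -0.576]]
ft_force: [-8.7, -1.8, 2.1]
finger_gap: 0.065
finger_force: 30.0
```

```bash
python3 - <<'E'
from h import *
s=ctrl.get_state();p,Rt=pose(1.28,.96);print(p-s["tcp_pos"],s["ft_force"],s["moment"],s["q"],s["time"],s["finger_force"])
a=eyes.camera("scene")["image"]
b=eyes.camera("side")["image"]
w=eyes.camera("wrist")["image"]
def crop(im,x,y,ww,h): return cv2.resize(im[y:y+h,x:x+ww],(400,300),interpolation=cv2.INTER_CUBIC)
cv2.imwrite("pics/c6.png",np.vstack([np.hstack([crop(a,240,110,140,105),crop(b,260,150,160,120)]),np.hstack([cv2.resize(w,(400,250)),np.zeros((250,400,3),np.uint8)])])[:,:,::-1])
E
```

```text
[0.0008 0.0003 0.0014] [-8.7346 -1.7669  2.1394] [-0.2545  1.0124  0.0403] [-1.0575  0.0741  2.276   1.2972  0.9252 -2.1464] 10.15 30.003326127771288
```

View pics/c6.png

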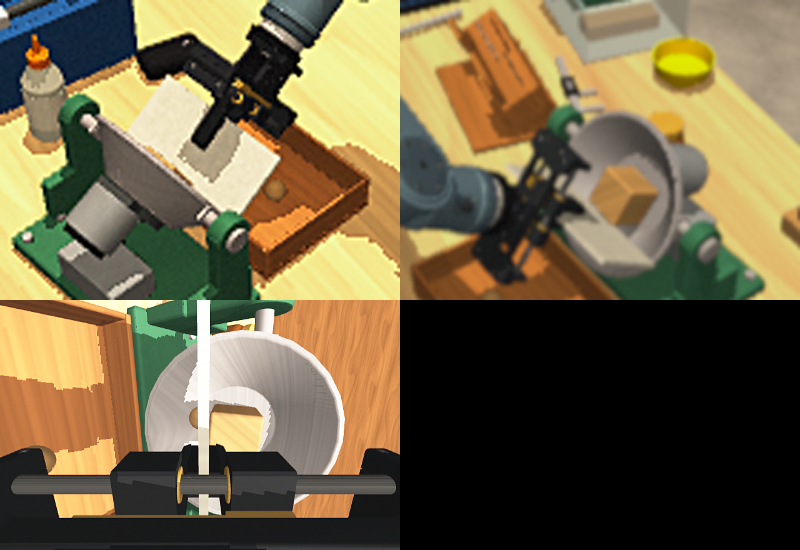

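The lower wrist view shows the block held behind the card. One ball is still in the gap at about (190,418), and another is in the tray. From here I'll check numerically and hold the tip a while.

move_arm:
  deltas:
    - {"linear":[0,0,0],"rotation":[0,0,0],"grip":1}
    - {"linear":[0,0,0],"rotation":[0,0,0],"grip":1}
    - {"linear":[0,0,0],"rotation":[0,0,0],"grip":1}
    - {"linear":[0,0,0],"rotation":[0,0,0],"grip":1}
    - {"linear":[0,0,0],"rotation":[0,0,0],"grip":1}
    - {"linear":[0,0,0],"rotation":[0,0,0],"grip":1}
    - {"linear":[0,0,0],"rotation":[0,0,0],"grip":1}
    - {"linear":[0,0,0],"rotation":[0,0,0],"grip":1}

```text
time: 11.3
tcp_pos: [0.5197, -0.1943, 0.1485]
eef_rot: [[-0.167, 0.569, 0.805], [0.986, 0.096, 0.137], [0.0, 0.817, -0.577]]
ft_force: [-9.1, -1.6, 1.5]
finger_gap: 0.063
finger_force: 30.0
```

```bash
python3 - <<'E'
from h import *
w=wrist();np.savez("pics/w6.npz",**w)
for n in("scene","side"):
    c=eyes.camera(n); np.savez(f"pics/{n}6.npz",**{k:c[k] for k in("image","intrinsics","position","rotation")})
s=ctrl.get_state();print(s["ft_force"],s["time"])
hsv=cv2.cvtColor(w["image"],cv2.COLOR_RGB2HSV)
print("ball? ",w["image"][189,300:318:2].tolist())
sat=(hsv[...,1]>80)
for r in range(90,232,8): print(r,"".join("#" if v else "." for v in sat[r,228:560:4]))
E
```

```text
[-8.2223 -2.1646  1.6255] 11.45
ball?  [[183, 173, 165], [140, 119, 100], [149, 109, 67], [156, 115, 69], [162, 118, 73], [169, 124, 76], [181, 133, 82], [192, 144, 88], [209, 155, 93]]
90 #############........................................................##############
98 ############...........................................................############
106 ##########...............................................................##########
114 ########...................................................................########
122 #######.....................................................................#######
130 ######.......................................................................######
138 #####.........................................................................#####
146 ####...........................................................................####
154 ###.............................................................................###
162 ###.............................................................................###
170 ##...........................#############......................................###
178 ##..................###.....###################..................................##
186 #..................####....######################................................##
194 #..................####....#####################.................................##
202 #....................##....#####################.................................##
210 #..........................#####################.................................##
218 #..........................####################..................................##
226 ##.........................#####################.................................##
```

One ball hangs at the card, at wrist pixel (308,190). I'll let the pan half up and press again with the card slightly farther back.

```bash
python3 - <<'E'
from h import *
b=pose(1.28,.96)
for th,d in((1.1,.036),(.9,.036),(.7,.036),(.5,.036),(.4,.036),(.4,.032),(.6,.032),(.8,.032),(1.,.032),(1.15,.032),(1.3,.032)):
    print(th,d,delta(*pose(th,.75*th,d=d),*b))
E
```

```text
1.1 0.036 ([-0.0, 0.31, -0.33], [1.29, 0.0, -0.0])
0.9 0.036 ([-0.0, 0.71, -0.65], [2.72, 0.0, 0.0])
0.7 0.036 ([-0.0, 1.18, -0.88], [4.15, 0.0, 0.0])
0.5 0.036 ([-0.0, 1.69, -1.04], [5.59, 0.0, -0.0])
0.4 0.036 ([-0.0, 1.95, -1.08], [6.3, 0.0, 0.0])
0.4 0.032 ([-0.0, 2.05, -0.98], [6.3, 0.0, 0.0])
0.6 0.032 ([-0.0, 1.54, -0.9], [4.87, 0.0, -0.0])
0.8 0.032 ([0.0, 1.06, -0.73], [3.44, 0.0, 0.0])
1.0 0.032 ([0.0, 0.63, -0.48], [2.01, 0.0, -0.0])
1.15 0.032 ([-0.0, 0.35, -0.25], [0.93, 0.0, 0.0])
1.3 0.032 ([-0.0, 0.1, 0.02], [-0.14, 0.0, 0.0])
```

move_arm:
  deltas:
    - {"linear":[0,0.3,-0.33],"rotation":[1.3,0,0],"grip":1}
    - {"linear":[0,0.7,-0.65],"rotation":[2.7,0,0],"grip":1}
    - {"linear":[0,1.18,-0.88],"rotation":[4.1,0,0],"grip":1}
    - {"linear":[0,1.7,-1.04],"rotation":[5.6,0,0],"grip":1}
    - {"linear":[0,1.95,-1.08],"rotation":[6.3,0,0],"grip":1}
    - {"linear":[0,2.05,-1],"rotation":[6.3,0,0],"grip":1}
    - {"linear":[0,1.8,-0.95],"rotation":[5.6,0,0],"grip":1}
    - {"linear":[0,1.55,-0.9],"rotation":[4.9,0,0],"grip":1}
    - {"linear":[0,1.06,-0.73],"rotation":[3.4,0,0],"grip":1}
    - {"linear":[0,0.63,-0.48],"rotation":[2,0,0],"grip":1}
    - {"linear":[0,0.35,-0.25],"rotation":[0.9,0,0],"grip":1}
    - {"linear":[0,0.1,0],"rotation":[-0.1,0,0],"grip":1}

```text
time: 12.95
tcp_pos: [0.5209, -0.1951, 0.1517]
eef_rot: [[-0.162, 0.555, 0.816], [0.987, 0.092, 0.133], [-0.001, 0.827, -0.562]]
ft_force: [-8.5, 3.2, 5.5]
finger_gap: 0.067
finger_force: 30.0
```

move_arm:
  deltas:
    - {"linear":[0,0,0],"rotation":[0,0,0],"grip":1}
    - {"linear":[0,0,0],"rotation":[0,0,0],"grip":1}
    - {"linear":[0,0,0],"rotation":[0,0,0],"grip":1}
    - {"linear":[0,0,0],"rotation":[0,0,0],"grip":1}

```text
time: 13.45
tcp_pos: [0.5194, -0.1934, 0.1487]
eef_rot: [[-0.163, 0.563, 0.81], [0.987, 0.091, 0.135], [0.002, 0.822, -0.57]]
ft_force: [-12.9, -1.9, -1.8]
finger_gap: 0.065
finger_force: 30.0
```

```bash
cat > look.py <<'E'
from h import *
import sys
w=wrist();k=sys.argv[1];np.savez(f"pics/w{k}.npz",**w)
for n in("scene","side"):
    c=eyes.camera(n); np.savez(f"pics/{n}{k}.npz",**{q:c[q] for q in("image","intrinsics","position","rotation")})
s=ctrl.get_state();print(s["tcp_pos"],s["ft_force"],s["time"],s["finger_gap"])
sat=cv2.cvtColor(w["image"],cv2.COLOR_RGB2HSV)[...,1]>80
for r in range(60,232,8): print(r,"".join("#" if v else "." for v in sat[r,228:560:4]))
E
python3 look.py 7
python3 - <<'E'
from h import *
# balls in tray: saturation/brightness blobs differing from the empty tray, side & scene
tc=piv-.17*PU
for n in("scene","side"):
    a=load(n+"0");b=load(n+"7")
    tv=np.array([-PU[1],PU[0],0])
    poly=np.array([proj(a,[*(tc+x*PU+y*tv)[:2],.01]) for x,y in((-.088,-.118),(.088,-.118),(.088,.118),(-.088,.118))]).astype(np.int32)
    m=cv2.fillPoly(np.zeros((400,640),np.uint8),[poly],1)
    d=(np.abs(a["image"].astype(int)-b["image"]).max(2)>25).astype(np.uint8)*m
    h2=cv2.cvtColor(b["image"],cv2.COLOR_RGB2HSV)
    N,l,st,ce=cv2.connectedComponentsWithStats(d)
    print(n,poly.tolist())
    for i in range(1,N):
        if st[i,4]>12: print(st[i],ce[i],"hsv",np.median(h2[l==i],axis=0))
E
```

```text
[ 0.5194 -0.1934  0.1487] [-11.5133  -1.6536  -2.5007] 13.6 0.06307051299056599
60 ##################...#..................................###########################
68 ######################.......................................######################
76 ##################..............................................###################
84 ################...................................................################
92 #############........................................................##############
100 ###########............................................................############
108 ##########...............................................................##########
116 ########..................................................................#########
124 ######.....................................................................########
132 #####.......................................................................#######
140 ####.........................................................................######
148 ###..................................................
[... 458 characters left out ...]
..........##
196 #..........................#####################.................................##
204 #..........................####################.................................###
212 #..........................####################.................................###
220 #..........................###################..................................###
228 ##.........................####################.................................###
scene [[324, 149], [291, 170], [332, 204], [365, 180]]
[ 291  149   68   42 1300] [324.7992 172.0092] hsv [ 17.   65.  162.5]
side [[305, 313], [351, 286], [310, 243], [267, 264]]
[ 267  243   79   51 1618] [301.6168 268.7311] hsv [ 14. 187. 123.]
```

```bash
cat > tray.py <<'E'
from h import *
import sys
k=sys.argv[1]; tc=piv-.17*PU; tv=np.array([-PU[1],PU[0],0])
for n in("scene","side","w"):
    b=load(n+k)
    poly=np.array([proj(b,[*(tc+x*PU+y*tv)[:2],.015]) for x,y in((-.09,-.12),(.09,-.12),(.09,.12),(-.09,.12))]).astype(np.int32)
    m=cv2.fillPoly(np.zeros((400,640),np.uint8),[poly],1)
    hsv=cv2.cvtColor(b["image"],cv2.COLOR_RGB2HSV)
    q=((hsv[...,1]>90)&(hsv[...,1]<172)&(hsv[...,0]>10)&(hsv[...,0]<22)&(m>0)).astype(np.uint8)
    N,l,st,ce=cv2.connectedComponentsWithStats(q)
    for i in range(1,N):
        if st[i,4]>20:
            P=onz(b,ce[i],.021)-tc; print(n,st[i],ce[i].round(1),np.median(hsv[l==i],axis=0),"tray xy",(P@PU).round(3),(P@tv).round(3))
E
python3 tray.py 7; python3 - <<'E'
from h import *
a=load("side0");hsv=cv2.cvtColor(a["image"],cv2.COLOR_RGB2HSV)
print([hsv[y,x].tolist() for x,y in((342,233),(334,226),(356,233))])   # balls at start in side view
b=load("side7");h=cv2.cvtColor(b["image"],cv2.COLOR_RGB2HSV)
for r in range(245,315,4): print(r,h[r,266:352:3,1].tolist())
E
```

```text
scene [349 168   7   7  35] [351.5 171.1] [ 16. 166. 150.] tray xy -0.074 0.053
scene [332 171   9   8  36] [336.8 174.6] [ 16.  166.5 143.5] tray xy -0.02 0.027
side [303 242  12  22  52] [308.7 252.1] [ 12.  145.5  86.5] tray xy 0.053 0.078
side [293 266  16  26 198] [300.2 278.8] [ 16. 156. 133.] tray xy -0.035 -0.005
side [278 269   7   8  40] [281.2 272. ] [ 16.  157.  125.5] tray xy -0.071 0.055
w [    0     8   196   272 40237] [ 93.1 150.5] [ 15. 151. 210.] tray xy 0.033 0.051
w [  85  310  103   39 3404] [137.1 328.6] [ 19. 138. 254.] tray xy 0.036 -0.076
[[17, 154, 222], [17, 155, 222], [18, 151, 225]]
245 [118, 118, 120, 121, 105, 107, 118, 165, 176, 20, 10, 20, 12, 43, 167, 72, 0, 32, 185, 144, 50, 44, 53, 55, 53, 53, 54, 54, 51]
249 [126, 118, 120, 123, 155, 180, 195, 185, 8, 19, 11, 38, 162, 94, 189, 70, 180, 185, 190, 187, 161, 30, 38, 53, 54, 54, 55, 54, 52]
253 [143, 138, 174, 198, 188, 184, 187, 187, 143, 10, 10, 19, 19, 189, 104, 186, 191, 193, 183, 186, 191, 170, 62, 33, 51, 54, 54, 53, 53]
257 [188, 190, 188, 190, 184, 188, 191, 189, 190, 179, 9, 19, 6, 6, 150, 1
[... 1454 characters left out ...]
 189, 181, 190, 191, 192, 189, 189, 189, 192, 192, 190, 185, 180, 187, 184, 182, 130, 127, 120, 118]
301 [109, 105, 111, 111, 118, 109, 113, 117, 122, 181, 188, 179, 191, 191, 188, 192, 190, 192, 186, 189, 184, 185, 172, 135, 120, 122, 115, 124, 120]
305 [121, 103, 110, 110, 113, 119, 110, 113, 121, 120, 182, 188, 190, 191, 190, 188, 186, 186, 189, 186, 156, 121, 119, 122, 129, 121, 120, 116, 123]
309 [129, 119, 104, 110, 111, 114, 119, 111, 114, 120, 121, 184, 189, 193, 189, 184, 185, 187, 138, 117, 118, 117, 117, 118, 124, 130, 124, 121, 116]
313 [116, 129, 111, 107, 108, 111, 116, 111, 111, 117, 119, 122, 174, 191, 189, 177, 124, 114, 116, 121, 117, 124, 118, 118, 118, 121, 130, 126, 120]
```

The side view shows one ball at (281,272) and a 16×26 px column of three touching balls at (300,279), so all four are in the tray. The block is still held in the pan. Next I'll let the pan back down.

```bash
python3 - <<'E'
from h import *
s=ctrl.get_state()
b=(pose(1.28,.96)[0]+pose(1.28,.96)[1]@np.array([0,.003,0]),pose(1.28,.96)[1]) 
print(b[0]-s["tcp_pos"])
for th in(1.2,1.05,.9,.75,.6,.45,.3,.15,0): print(th,delta(*pose(th,.75*th,d=.032),*b))
print(delta(*pose(0,0,.01,d=.032),*b),delta(*pose(0,0,.09,d=.032),*b))
E
```

```text
[ 0.0028 -0.0003  0.0036]
1.2 ([-0.0, 0.16, -0.16], [0.57, -0.0, -0.0])
1.05 ([0.0, 0.43, -0.4], [1.65, 0.0, 0.0])
0.9 ([-0.0, 0.74, -0.61], [2.72, 0.0, 0.0])
0.75 ([-0.0, 1.08, -0.78], [3.8, 0.0, -0.0])
0.6 ([0.0, 1.44, -0.9], [4.87, 0.0, -0.0])
0.45 ([0.0, 1.82, -0.97], [5.94, 0.0, -0.0])
0.3 ([0.0, 2.21, -0.99], [7.02, 0.0, -0.0])
0.15 ([0.0, 2.61, -0.96], [8.09, 0.0, -0.0])
0 ([0.0, 3.0, -0.87], [9.17, 0.0, 0.0])
([0.0, 3.27, -1.06], [9.17, 0.0, 0.0]) ([0.0, 5.46, -2.59], [9.17, 0.0, 0.0])
```

move_arm:
  deltas:
    - {"linear":[0,0,0],"rotation":[0,0,0],"grip":1}
    - {"linear":[0,0,0],"rotation":[0,0,0],"grip":1}
    - {"linear":[0,0.16,-0.16],"rotation":[0.6,0,0],"grip":1}
    - {"linear":[0,0.43,-0.4],"rotation":[1.6,0,0],"grip":1}
    - {"linear":[0,0.74,-0.61],"rotation":[2.7,0,0],"grip":1}
    - {"linear":[0,1.08,-0.78],"rotation":[3.8,0,0],"grip":1}
    - {"linear":[0,1.44,-0.9],"rotation":[4.9,0,0],"grip":1}
    - {"linear":[0,1.82,-0.97],"rotation":[5.9,0,0],"grip":1}
    - {"linear":[0,2.2,-1],"rotation":[7,0,0],"grip":1}
    - {"linear":[0,2.6,-0.96],"rotation":[8.1,0,0],"grip":1}
    - {"linear":[0,3.05,-0.9],"rotation":[9.2,0,0],"grip":1}
    - {"linear":[0,3.3,-1.1],"rotation":[9.2,0,0],"grip":1}

```text
time: 15.1
tcp_pos: [0.5508, -0.188, 0.2501]
eef_rot: [[-0.169, 0.986, 0.004], [0.986, 0.169, 0.004], [0.004, 0.005, -1.0]]
ft_force: [-0.3, -0.8, -1.0]
finger_gap: 0.067
finger_force: 30.0
```

move_arm:
  deltas:
    - {"linear":[0,0,-0.5],"rotation":[0,0,0],"grip":1}
    - {"linear":[0,0,-1.5],"rotation":[0,0,0],"grip":1}
    - {"linear":[0,0,-2.7],"rotation":[0,0,0],"grip":1}
    - {"linear":[0,0,-3.4],"rotation":[0,0,0],"grip":1}
    - {"linear":[0,0,-3.4],"rotation":[0,0,0],"grip":1}

```text
time: 15.72
tcp_pos: [0.5493, -0.1898, 0.3563]
eef_rot: [[-0.165, 0.986, 0.01], [0.986, 0.166, 0.0], [-0.002, 0.01, -1.0]]
ft_force: [0.8, 0.2, -2.0]
finger_gap: 0.065
finger_force: 30.0
```

```bash
python3 look.py 8 | cut -c1-90; python3 tray.py 8; python3 - <<'E'
from h import *
# return to above the slot: back to pose where the card was drawn out (measured then), with lift first
s=ctrl.get_state(); print(s["eef_rot"])
G=np.array([.5608,.2419,.0883]); print(delta(G+.165*SZ,RM))
# card strip in wrist now
for k in ("3","8"):
    w=load("w"+k);m=w["image"].astype(int).min(2)
    for r in (20,60,110,160,200): print(k,r,[(x,int(m[r,x])) for x in range(308,340,2)])
E
```

```text
[ 0.5486 -0.189   0.3525] [ 0.2843 -0.0151 -1.0963] 15.875 0.06384462539684715
60 .##.....#....#....####.....#######.....##############....####################..###.
68 ##......#...#....#.###.....#######.....###############..##################.##.#.#..
76 ######################.....###........###...######...#..####################..#..#.
84 ######################...................##############################.####.#.....
92 ###################..........................#########################.#.##.#......
100 ################...............................#######################..###.......#
108 ##############...................................####################....#.......#.
116 ############.......................................###.##############...###.....#..
124 ###########........................................#################....##.........
132 ##########...........................................####.##########...##..........
140 #########............................................##############....##.....#....
148 ########..............................................
[... 3014 characters left out ...]
242), (322, 242), (324, 242), (326, 242), (328, 242), (330, 242), (332, 242), (334, 244), (336, 81), (338, 90)]
8 110 [(308, 89), (310, 89), (312, 90), (314, 80), (316, 193), (318, 244), (320, 242), (322, 242), (324, 242), (326, 243), (328, 242), (330, 242), (332, 242), (334, 254), (336, 74), (338, 90)]
8 160 [(308, 132), (310, 126), (312, 126), (314, 128), (316, 124), (318, 245), (320, 242), (322, 242), (324, 242), (326, 242), (328, 241), (330, 242), (332, 242), (334, 255), (336, 27), (338, 33)]
8 200 [(308, 130), (310, 123), (312, 164), (314, 212), (316, 209), (318, 152), (320, 160), (322, 158), (324, 158), (326, 159), (328, 159), (330, 159), (332, 159), (334, 149), (336, 125), (338, 125)]
```

All four balls are inside the tray, the block is in the pan, and the card hasn't shifted in the grip. Going back to above the slot.

move_arm:
  deltas:
    - {"linear":[1,0,0],"rotation":[-0.2,0,0.1],"grip":1}
    - {"linear":[2.5,0,0],"rotation":[-0.6,-0.1,0.3],"grip":1}
    - {"linear":[4,0,0],"rotation":[-1.2,-0.2,0.6],"grip":1}
    - {"linear":[5.5,0,0],"rotation":[-1.8,-0.2,0.9],"grip":1}
    - {"linear":[7,0,0.3],"rotation":[-2.4,-0.3,1.2],"grip":1}
    - {"linear":[8.5,0,0.8],"rotation":[-3,-0.4,1.5],"grip":1}
    - {"linear":[10,0.1,1.4],"rotation":[-3.6,-0.5,1.8],"grip":1}
    - {"linear":[11.5,0.1,2],"rotation":[-4.2,-0.6,2.1],"grip":1}
    - {"linear":[13,0.1,2.7],"rotation":[-4.9,-0.65,2.35],"grip":1}
    - {"linear":[14.2,0.1,3.5],"rotation":[-4.93,-0.66,2.37],"grip":1}
    - {"linear":[14.8,0.1,4.1],"rotation":[-4.93,-0.66,2.37],"grip":1}
    - {"linear":[14.8,0.1,4.1],"rotation":[-4.93,-0.66,2.37],"grip":1}

```text
time: 17.38
tcp_pos: [0.4769, 0.2498, 0.2276]
eef_rot: [[0.085, 0.865, 0.494], [0.996, -0.072, -0.045], [-0.004, 0.496, -0.868]]
ft_force: [-0.4, -0.1, -1.3]
finger_gap: 0.065
finger_force: 30.0
```

move_arm:
  deltas:
    - {"linear":[0,0,0],"rotation":[0,0,0],"grip":1}
    - {"linear":[0,0,0],"rotation":[0,0,0],"grip":1}
    - {"linear":[0,0,0],"rotation":[0,0,0],"grip":1}

```text
time: 17.75
tcp_pos: [0.4799, 0.2489, 0.2319]
eef_rot: [[0.089, 0.862, 0.5], [0.996, -0.077, -0.045], [-0.0, 0.502, -0.865]]
ft_force: [0.0, -0.2, -0.6]
finger_gap: 0.07
finger_force: 30.0
```

```bash
python3 - <<'E'
from h import *
s=ctrl.get_state();print(s["tcp_pos"],s["eef_rot"],s["ft_force"],s["time"])
G=np.array([.5608,.2419,.0883]);GR=R.from_matrix(np.array([[0.091,0.863,0.498],[0.996,-0.077,-0.049],[-0.004,0.5,-0.866]])).as_matrix()
print((s["tcp_pos"]-G)@GR)
for a in(.1,.07,.03,.0): print(a,delta(G+a*SZ,GR))
w=wrist();np.savez("pics/w9.npz",**w)
g=w["image"].astype(int);print(proj(w,O+.04*SZ+.1085*RM[:,0]),proj(w,O+.04*SZ))
E
```

```text
[0.4799 0.2489 0.2319] [[ 0.0889  0.8616  0.4998]
 [ 0.996  -0.0768 -0.0448]
 [-0.0002  0.5018 -0.865 ]] [ 0.018  -0.2364 -0.6335] 17.75
[-0.001   0.0015 -0.165 ]
0.1 ([0.01, -0.05, 2.17], [0.02, -0.04, 0.0])
0.07 ([0.01, -0.06, 3.17], [0.02, -0.04, 0.0])
0.03 ([0.01, -0.06, 4.5], [0.02, -0.04, 0.0])
0.0 ([0.01, -0.06, 5.5], [0.02, -0.04, 0.0])
[323.2913  76.9248] [323.4923 180.4801]
```

move_arm:
  deltas:
    - {"linear":[0.03,-0.05,0.8],"rotation":[0,0,0],"grip":1}
    - {"linear":[0.03,-0.05,1.6],"rotation":[0,0,0],"grip":1}
    - {"linear":[0.03,-0.05,2.4],"rotation":[0,0,0],"grip":1}
    - {"linear":[0.03,-0.05,3],"rotation":[0,0,0],"grip":1}
    - {"linear":[0.03,-0.05,3.5],"rotation":[0,0,0],"grip":1}
    - {"linear":[0.03,-0.05,3.9],"rotation":[0,0,0],"grip":1}
    - {"linear":[0.03,-0.05,4],"rotation":[0,0,0],"grip":1}
    - {"linear":[0.03,-0.05,4],"rotation":[0,0,0],"grip":1}
    - {"linear":[0.03,-0.05,4],"rotation":[0,0,0],"grip":1}

```text
time: 18.92
tcp_pos: [0.5382, 0.2452, 0.1271]
eef_rot: [[0.088, 0.862, 0.5], [0.996, -0.075, -0.044], [-0.001, 0.502, -0.865]]
ft_force: [2.8, -1.2, -0.9]
finger_gap: 0.068
finger_force: 30.0
```

```bash
python3 - <<'E'
from h import *
s=ctrl.get_state()
G=np.array([.5608,.2419,.0883]);GR=R.from_matrix(np.array([[0.091,0.863,0.498],[0.996,-0.077,-0.049],[-0.004,0.5,-0.866]])).as_matrix()
print((s["tcp_pos"]-G)@GR,s["ft_force"],s["moment"],delta(G,GR))
E
```

```text
[ 0.0011 -0.0004 -0.045 ] [ 2.8476 -1.2296 -0.8933] [-0.1537 -0.2825  0.0244] ([-0.04, 0.01, 1.5], [0.02, -0.05, 0.01])
```

move_arm:
  deltas:
    - {"linear":[-0.04,0.01,0.2],"rotation":[0,0,0],"grip":1}
    - {"linear":[-0.04,0.01,0.4],"rotation":[0,0,0],"grip":1}
    - {"linear":[-0.04,0.01,0.6],"rotation":[0,0,0],"grip":1}
    - {"linear":[-0.04,0.01,0.6],"rotation":[0,0,0],"grip":1}

```text
time: 19.42
tcp_pos: [0.5475, 0.2431, 0.1108]
eef_rot: [[0.088, 0.862, 0.499], [0.996, -0.075, -0.045], [-0.001, 0.501, -0.865]]
ft_force: [3.9, -1.8, 0.2]
finger_gap: 0.066
finger_force: 30.0
```

move_arm:
  deltas:
    - {"linear":[0,0,0.2],"rotation":[0,0,0],"grip":1}
    - {"linear":[0,0,0.4],"rotation":[0,0,0],"grip":1}
    - {"linear":[0,0,0.6],"rotation":[0,0,0],"grip":1}
    - {"linear":[0,0,0.75],"rotation":[0,0,0],"grip":1}
    - {"linear":[0,0,0.82],"rotation":[0,0,0],"grip":1}
    - {"linear":[0,0,0.86],"rotation":[0,0,0],"grip":1}
    - {"linear":[0,0,0.86],"rotation":[0,0,0],"grip":1}

```text
time: 20.3
tcp_pos: [0.5602, 0.242, 0.0888]
eef_rot: [[0.088, 0.862, 0.499], [0.996, -0.076, -0.044], [-0.001, 0.501, -0.865]]
ft_force: [5.0, 0.6, -1.0]
finger_gap: 0.065
finger_force: 30.0
```

```bash
python3 - <<'E'
from h import *
s=ctrl.get_state()
G=np.array([.5608,.2419,.0883]);GR=R.from_matrix(np.array([[0.091,0.863,0.498],[0.996,-0.077,-0.049],[-0.004,0.5,-0.866]])).as_matrix()
print((s["tcp_pos"]-G)@GR,s["ft_force"],s["ft_force"]@GR,delta(G,GR))
E
```

```text
[ 0.     -0.0003 -0.0007] [ 5.0082  0.6063 -0.9603] [1.0636 3.7931 3.2943] ([-0.0, 0.01, 0.02], [0.01, -0.04, 0.01])
```

move_arm:
  deltas:
    - {"linear":[0,0,0.02],"rotation":[0,0,0],"grip":-0.4}
    - {"linear":[0,0,0.02],"rotation":[0,0,0],"grip":-0.4}
    - {"linear":[0,0,0.02],"rotation":[0,0,0],"grip":-0.4}
    - {"linear":[0,0,0.02],"rotation":[0,0,0],"grip":-0.4}
    - {"linear":[0,0,-1.5],"rotation":[0,0,0],"grip":-0.4}
    - {"linear":[0,0,-3],"rotation":[0,0,0],"grip":-0.4}
    - {"linear":[0,0,-4.9],"rotation":[0,0,0],"grip":-1}
    - {"linear":[0,0,-4.9],"rotation":[0,0,0],"grip":-1}
    - {"linear":[0,0,-4.9],"rotation":[0,0,0],"grip":-1}
    - {"linear":[0,0,-4.9],"rotation":[0,0,0],"grip":-1}

```text
time: 21.55
tcp_pos: [0.4861, 0.248, 0.2141]
eef_rot: [[0.088, 0.864, 0.496], [0.996, -0.075, -0.046], [-0.002, 0.498, -0.867]]
ft_force: [-0.4, -0.8, 0.7]
finger_gap: 0.998
finger_force: 0.0
```

```bash
python3 look.py 9 | head -1; python3 tray.py 9; python3 - <<'E'
from h import *
def ends(k):
    w=load(k);m=w["image"].astype(int).min(2)
    for r in (75,100,150,210,230,255):
        x=np.where(m[r,305:345]>110)[0]+305; print(k,r,x.min(),x.max(),onz(w,(x.mean(),r),.1316))
    c=np.where(m[:200,326]>150)[0];print("top row",c.min(), onz(w,(326,c.min()-.5),.1316))
ends("w1");ends("w9")
# pan back at rest + block: compare scene images around pan
for n,b in(("scene",(255,125,335,200)),("side",(308,190,390,262))):
    x0,y0,x1,y1=b;A=load(n+"0")["image"].astype(int);B=load(n+"9")["image"].astype(int)
    d=np.abs(A-B).max(2)[y0:y1,x0:x1]>40;print(n,d.mean())
    for r in d[::3,::2]: print("".join("#" if v else "." for v in r))
A=load("scene0")["image"].astype(int);B=load("scene9")["image"].astype(int);d=(np.abs(A-B).max(2)>60)
print("card corners scene, changed px in card box",d[224:285,345:405].mean())
E
```

```text
[0.4863 0.2481 0.2144] [ 0.4915 -0.1236 -0.0749] 21.7 1.002988301411982
scene [290 161  16  17  89] [298.6 169. ] [ 15. 165. 101.] tray xy 0.068 -0.099
scene [328 160  11  12  58] [332.8 165.6] [ 16.5 164.  225.5] tray xy -0.042 -0.019
scene [349 168   7   7  33] [351.7 171. ] [ 16. 165. 196.] tray xy -0.075 0.054
scene [341 171   7   7  38] [344.4 174. ] [ 16.  163.  208.5] tray xy -0.044 0.045
side [286 266   8   9  59] [289.6 270.1] [ 16. 157. 177.] tray xy -0.044 0.046
side [278 269   7   8  39] [281.4 272. ] [ 17. 158. 186.] tray xy -0.071 0.055
side [295 275  14  17 128] [301.4 282.7] [ 16.  156.  176.5] tray xy -0.041 -0.02
w1 75 322 329 [0.5451 0.34   0.1316]
w1 100 322 329 [0.5435 0.3217 0.1316]
w1 150 323 329 [0.5404 0.2824 0.1316]
w1 210 323 329 [0.5357 0.2303 0.1316]
w1 230 323 329 [0.534  0.2115 0.1316]
w1 255 305 329 [0.5222 0.1904 0.1316]
top row 0 [0.5502 0.391  0.1316]
w9 75 324 331 [0.5451 0.3437 0.1316]
w9 100 324 331 [0.5435 0.3254 0.1316]
w9 150 325 331 [0.5407 0.2862 0.1316]
w9 210 325 331 [0.5364 0.2342 0.1316]
w9 230 325 330 [0.5343 0.2157 0.1316]
w9 255 314 3
[... 1491 characters left out ...]
.......
........................##...............
.................##.......#..............
............##.....#...#.................
...........####..........................
...........###..##........#..............
...............####....####..............
...............###...#.####..............
...................#...###...............
.........................................
.........................................
.........................................
.........................................
.........................................
.........................................
.........................................
card corners scene, changed px in card box 0.09836065573770492
```

```bash
python3 - <<'E'
from h import *
for k,c in(("w1",326),("w9",328)):
    w=load(k);m=w["image"].astype(int).min(2);print(k,m[56:72,c].tolist())
    r=[r for r in range(50,75) if m[r,c]>150][0]; print(r,onz(w,(c,r-.5),.1316))
A=load("scene0")["image"].astype(int);B=load("scene9")["image"].astype(int);d=(np.abs(A-B).max(2)>60)
for r in range(222,286,2): print(r,"".join("#" if v else "." for v in d[r,340:410]))
for k in("scene0","scene9"):
    s=load(k)["image"].astype(int)
    for r in(235,250,265): print(k,r,s[r,360:400].min(1).tolist())
E
```

```text
w1 [178, 183, 140, 85, 83, 83, 69, 179, 241, 241, 239, 239, 240, 240, 239, 239]
50 [0.5472 0.358  0.1316]
w9 [177, 178, 177, 177, 177, 181, 153, 96, 81, 87, 84, 79, 96, 227, 243, 239]
50 [0.547  0.3615 0.1316]
222 .......................################################..#############
224 ........................##############################################
226 ...........................#########################.#####.......#####
228 .............................######################................###
230 ................................#######......#####....................
232 ......................................................................
234 ......................................................................
236 ......................................................................
238 ......................................................................
240 ......................................................................
242 ......................................................................
244 .............................................................
[... 2062 characters left out ...]
34, 137, 136, 142, 133, 136, 196, 174, 144, 135, 134, 138, 141, 136, 123]
scene9 235 [138, 137, 135, 136, 140, 134, 143, 133, 135, 213, 165, 119, 120, 119, 128, 142, 152, 155, 155, 143, 142, 141, 146, 139, 140, 133, 137, 142, 138, 141, 144, 144, 139, 148, 153, 151, 162, 164, 210, 152]
scene9 250 [71, 155, 143, 139, 141, 139, 134, 139, 135, 137, 136, 136, 131, 127, 132, 133, 137, 138, 142, 103, 101, 126, 141, 140, 144, 131, 133, 135, 136, 145, 150, 153, 146, 137, 133, 135, 135, 137, 130, 132]
scene9 265 [14, 18, 40, 54, 47, 41, 119, 122, 115, 29, 37, 103, 114, 103, 106, 104, 110, 102, 107, 104, 102, 104, 107, 108, 106, 102, 105, 104, 109, 101, 105, 101, 133, 154, 138, 133, 137, 141, 136, 127]
```

The card's edge lies where it started, the pan rim is unchanged, and the block and balls are in place. Handing in.

```bash
python3 -c "
from rig import workorder
print(workorder.job_done())"
```

```text
the job is handed in; nothing more can be done
None
```

I handed the job in at about 22 s of the 72 s allowed. By the last camera check all four balls were in the tray, the block was in the pan, the pan was back at rest, and the card was home in its slot; the judge's verdict wasn't shown.

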